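# Push the spent filter element out of the sample-line barrel

## Robot

A 6-joint arm with a two-finger parallel gripper is mounted at the origin on the work surface. World frame = base frame: x ahead of the robot, y to its left, z up, the work surface at z = 0. Lengths are in m, angles in degrees, forces in N, time in s.
With the tool pointing down it reaches from about 0.375 to 0.9 m from the base axis. Payload 3.1 kg.
Tool frame: the origin (TCP) lies on the centre line of the jaws, within the pads' length; the fingertips stand 17 mm ahead of it and the grasp point (between the pads) lies 2 mm behind it; y points along the fingers, x is the direction in which the jaws open and shut, and the axes are right-handed (so a half turn about y gives the same grasp; the last joint's range is limited). The gripper opens to 87 mm and grips with 3 to 60 N. Pads are 19 mm wide; open, the fingers measure 117 mm over their backs; the gripper's body (75 mm by 190 mm) begins 51 mm behind the grasp point.
Start: joints at [-80.472, 30.224, 82.088, -0, 67.689, -10.227], TCP at [0.211, -0.588, 0.24] pointing down, gripper open.
Joint ranges: [-176.69, 176.69], [-43.24, 126.21], [12.49, 139.97], [-82, 262], [0, 151.66], [-163.58, 163.58]. Speed limits (degrees/s): [159.86, 159.86, 180, 180, 180, 180].

## Interface

Orientations are given as a 3x3 rotation matrix whose columns are the frame's x, y, z axes.
In Python, from rig import read_state, capture, camera_info, hand_in, trace, tip_of gives the robot as it stands.
- The arm moves only by the tool jog_arm, never from a script. Its argument "steps" is a list of rows, each an object with "fingers": the opening in per cent of the stroke, from 0 (shut) to 100 (fully open); "delta_pos": the shift along the world's x, y, z in mm, a list of three; "turn": the turn about the world's z in degrees. A call has 1 to 20 rows; each row is the pose to reach, as a shift and turn from the pose commanded when the call began; what a row does not reach only later rows make up. A row lasts 1/12 s, in which the tool goes at most 41.7 mm and 7.16 degrees, less where a joint would pass 70% of its speed; a pose out of reach is approached as far as the arm can. A call with a gripper value outside its range is refused whole. The fingers move at their own pace and stop on an object; the grip force is fixed at half the most. Time passes only in rows, so rows that repeat a pose let the fingers close. It gives the time, the measured TCP pose, the force and the opening at its end, in the units of the state.
- read_state(): the state, without advancing time (a new reading comes with each control period).
- capture(name): name is "side" or "top"; returns the picture (384x512x3 uint8, red, green, blue); there is no depth.
- camera_info(name): a dict with "fov_y" (degrees; the focal length in pixels is half the picture's height over the tangent of half this angle, whatever the lens; pixels are square), "cx", "cy" (the principal point, pixels), "k1" (the pictures are not rectified: a ray, as slopes to the right and down, at radius r is drawn at 1 + k1 r^2 times it, then the intrinsics apply), "view" (4x4, takes a point from world to camera coordinates). Camera axes: x right, y down, z forward; pixel columns grow to the right and rows downward; lengths in m; the calibration is good to about 2 mm. A picture is of the moment at which its call begins. camera_info takes no time and is no camera call.
- hand_in(): hands the job in, once; it reports no verdict.
Trained networks look in the newest picture that a camera, given by its name, has taken for a name from the list of things; names that differ only in an ending like _2 or _b are one class to them, and where a whole thing is asked for, a point or a joint stands for the part that bears it (a point fixed in the world has none). Each returns a list of dicts, best first, with "confidence" (0 to 1); they miss things now and then, are a little off and sometimes report something else, mostly with a low value. They report only what shows in the picture. A call takes as long as a camera call. They do not tell look-alikes from the thing itself.
- trace(target, camera): "mask" (384x512 bool, what is visible of it).
- tip_of(target, camera): "position" ([x, y, z] in m, in world coordinates, good to about 4 mm: a listed point, or the origin of a listed thing).
The state is a dict: "time_s": time; "joint_positions": joint angles; "qvel": joint speeds; "tau": joint torques, N m; "position": TCP position; "tcp_rot": TCP orientation; "force": force on the tool from outside, world axes, zero at the start; "moment": the same for the moment, N m; "opening": opening from 0.0 (shut) to 1.0 (fully open).
Only numpy, scipy, OpenCV 4.12 (cv2) and the standard library are available. Lean on these libraries where they do the work, as an engineer would, in place of code of your own. Each camera call takes 0.05 s, during which the arm holds its last target.

## Task

The spent filter element is stuck inside the clamped sample-line barrel. Take the push rod out of its holder, feed it brass head first into the inlet end and push the element right out of the other end into the white tray, feeling your way so that the barrel is not shoved along in its clamps. Then draw the rod back out and lay it flat on the blue mat, and leave the bottle, cup and carton undisturbed.

Things in the scene. Friction and masses are not known exactly. Their poses are not given: they have to be found in the camera images.
- rod: push rod 320 mm long, 180 g; origin on its axis at mid-length, tip at own y = -160 mm, tail at +160 mm. Brass head at the tip: 19 mm diameter, 50 mm long, 1 mm chamfer. The rest is a plain 12 mm steel stem, last 30 mm red. Tip-heavy: balances about 97 mm from the tip. Starts in the holder, axis about 60 mm above the table, its head drooping about a degree.
- rod_tip (a point): centre of the flat front face of the rod's brass head; own y points to the tail
- rod_tail (a point): centre of the rear face of the rod (red end)
- holder: fixed rod holder: a white sleeve on a black base 80 x 185 x 12 mm. The stored rod lies along own y, tip toward -y; origin on the table under the rod's middle. Its tail half is inside the sleeve (y = 10 to 182 mm, inner diameter 15, outer radius 14, centre 61.5 mm up, closed at the far end), its head half sticks out free over the table. So it comes out only lengthwise, 155 mm toward own -y.
- stand: fixed stand that clamps the filter barrel level along own y, axis 100 mm above the table. Origin on the table under the middle of the barrel; inlet at y = +90 mm, outlet at y = -90 mm. Two blue clamps 62 mm wide at y = +/-35 mm, 24 mm long, up to 128 mm high with bolts; base plate 130 x 130 x 10 mm.
- barrel (a joint): how far the barrel has slipped in its clamps (m), 0 at the start, negative toward the outlet; friction holds it up to 35 N. The barrel: aluminium tube 180 mm long, 32 mm outside, smooth bore 22 mm in diameter right through, no lead-in chamfer, a brass collar 40 mm in diameter near each end.
- inlet (a point): centre of the bore at the barrel's inlet face, where the rod goes in (pushing direction is the stand's own -y)
- outlet (a point): centre of the bore at the barrel's outlet face, over the white tray
- element: spent filter element, rust-red cylinder 20 mm in diameter, 40 mm long, 60 g, origin at its centre, axis own y. Starts deep in the bore, near end 40 to 100 mm from the inlet face. A spring strip in the roof of the bore presses on it: it slides stiffly (8 to 14 N) all the way until its near end has left the outlet, then drops into the tray. It rubs on the rod only if that is lifted in the bore.
- tray: white catch tray, fixed, 120 (own x) x 150 (own y) x 35 mm high, walls and floor 3 mm; origin at the centre of its underside. It stands under the outlet.
- mat: blue silicone mat, fixed, 100 (own x) x 380 (own y) mm, floor 4 mm thick, with a rim 4 mm wide that rises to 10 mm; origin at the centre of its underside. The rod fits inside it lying along own y.
- bottle: small dropper bottle with a green cap, 32 mm in diameter, 95 mm high, loose, standing; origin at the centre of its base
- cup: clear sample cup, 68 mm in diameter, 75 mm high, loose, standing; origin at the centre of its base
- carton: white carton 60 x 100 x 45 mm, loose; origin at the centre of its base
Things that resemble listed ones, but are neither listed nor needed, are in the scene too. Of the things that look like the stand, take the one that is nearest to the robot's base at the start.

How it is judged (in metres and radians):
On the way, in this order (a step that is already met when the one before it is completed fails the run):
1. the head of the rod is inside the barrel, entered at the inlet end (y of rod_tip in the frame of stand between -0.06 and 0.07 m and y of rod_tail in the frame of stand above 0.2 m and x of rod_tip in the frame of stand between -0.011 and 0.011 m and z of rod_tip in the frame of stand between 0.089 and 0.111 m), for 0.1 s.
2. the rod has pushed through the bore and the element has dropped into the tray (y of rod_tip in the frame of stand below -0.03 m and distance between rod_tip and outlet below 0.12 m and height (world z) of element below 0.05 m and x of element in the frame of tray between -0.06 and 0.06 m and y of element in the frame of tray between -0.075 and 0.075 m), for 0.1 s.
At the end, for the whole second after the job is handed in: the element lies at rest in the white tray (inside its walls), and the rod lies flat and at rest on the blue mat with both ends over the mat (no end more than 25 mm above the table) (height (world z) of element below 0.04 m and x of element in the frame of tray between -0.06 and 0.06 m and y of element in the frame of tray between -0.075 and 0.075 m and linear speed of element below 0.05 m/s and x of rod_tip in the frame of mat between -0.05 and 0.05 m and x of rod_tail in the frame of mat between -0.05 and 0.05 m and y of rod_tip in the frame of mat between -0.19 and 0.19 m and y of rod_tail in the frame of mat between -0.19 and 0.19 m and height (world z) of each of rod_tip, rod_tail below 0.025 m and linear speed of rod below 0.03 m/s); the robot touches nothing.
It fails at once if the barrel is shoved more than 3 mm through its clamps (value of joint barrel below -0.003 m or value of joint barrel above 0.003 m).
It fails at once if the bottle, cup or carton is moved more than 20 mm or tipped over (distance of any of bottle, cup, carton from where it was at the start of the episode above 0.02 m or angle between any of bottle, cup's own z axis and vertical above 0.4 rad).
It also fails if it takes over 72 s, if anything falls off the work surface, if the arm or the gripper's body presses on something with over 40 N, if the wrist force passes 120 N, or if a joint passes its speed limit or range.

## Working session

There is one attempt and no reset: what is moved stays moved. The work goes in short steps, Python scripts to look and compute and a tool call to move; the robot and the scene stay as the last step left them, time stands still between calls to the robot, and variables do not carry over. Pictures are saved under pics/ and viewed, and the job is handed in when it is done.

Besides the shell and the picture viewer there is one more tool, called after "Emit:" as name([rows], argument=value, ...), one row to a line, values as JSON. jog_arm: Moves the arm, as the interface text tells. Its arguments: {"type":"object","properties":{"steps":{"type":"array","items":{"type":"object","properties":{"fingers":{"type":"number"},"delta_pos":{"type":"array","items":{"type":"number"}},"turn":{"type":"number"}}}}},"required":["steps"]}

```bash
mkdir -p pics; ls
python3 - <<'E'
from rig import *
import cv2
for n in("side","top"):
    im=capture(n); cv2.imwrite(f"pics/{n}0.png",im[:,:,::-1]); print(n,camera_info(n))
print(read_state())
for n in("side","top"):
  for t in("rod_tip","rod_tail","rod","holder","stand","inlet","outlet","tray","mat","bottle","cup","carton"):
    print(n,t,[( [round(float(v),4) for v in d["position"]],round(float(d["confidence"]),2)) for d in tip_of(t,n)])
print(read_state()["time_s"])
E
```

```text
pics
side {'fov_y': 50.46795232620915, 'cx': 253.64075761844194, 'cy': 190.71957026304986, 'k1': -0.051295578982808815, 'view': array([[-9.35829587e-01, -3.52452623e-01,  3.64396362e-04,
         5.41966958e-01],
       [-2.38729505e-01,  6.33111529e-01, -7.36327383e-01,
         2.53637847e-01],
       [ 2.59289814e-01, -6.89163943e-01, -6.76625341e-01,
         1.03304744e+00],
       [ 0.00000000e+00,  0.00000000e+00,  0.00000000e+00,
         1.00000000e+00]])}
top {'fov_y': 50.633774629562225, 'cx': 254.46660570661894, 'cy': 195.57451126284658, 'k1': 0.04235395323076636, 'view': array([[ 0.0276394 , -0.99961646, -0.00172841, -0.10234629],
       [-0.98422747, -0.02691157, -0.17484869,  0.61171796],
       [ 0.17473511,  0.00653386, -0.9845938 ,  1.3833854 ],
       [ 0.        ,  0.        ,  0.        ,  1.        ]])}
{'time_s': 0.1, 'joint_positions': array([-8.04716770e+01,  3.02745949e+01,  8.21483137e+01, -9.49428717e-04,
        6.76881587e+01, -1.02252518e+01]), 'qvel': array([-0.02901081, -0.03923726, -0.25866782,  0.10467804,  0.05058871,
       -0.04133876]), 'tau': a
[... 1539 characters left out ...]
516, 0.23, 0.0003], 0.82)]
top stand [([0.8234, -0.2158, 0.0014], 0.91), ([0.5842, -0.6118, -0.0024], 0.67), ([0.6066, -0.0868, 0.0004], 0.65), ([0.5912, 0.0064, 0.101], 0.35)]
top inlet [([0.5764, -0.5281, 0.102], 0.76), ([0.8079, -0.133, 0.0977], 0.76), ([0.5921, 0.0059, 0.1], 0.64), ([0.5499, -0.4315, 0.0004], 0.44)]
top outlet [([0.607, -0.7097, 0.0994], 0.88), ([0.8482, -0.3042, 0.0987], 0.68), ([0.6163, -0.178, 0.1003], 0.56), ([0.7694, 0.1289, -0.0008], 0.19)]
top tray [([0.6313, -0.2357, 0.001], 0.75), ([0.5916, 0.0047, 0.0997], 0.32)]
top mat [([0.4266, -0.221, -0.0012], 0.84)]
top bottle []
top cup [([0.7687, 0.1289, -0.003], 0.78)]
top carton [([0.547, -0.4309, 0.0033], 0.91)]
1.3
```

View images.

View pics/side0.png

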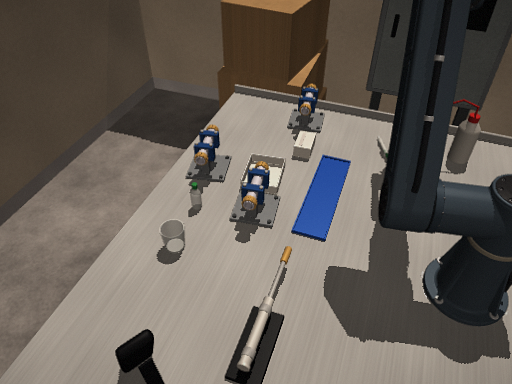

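View pics/top0.png

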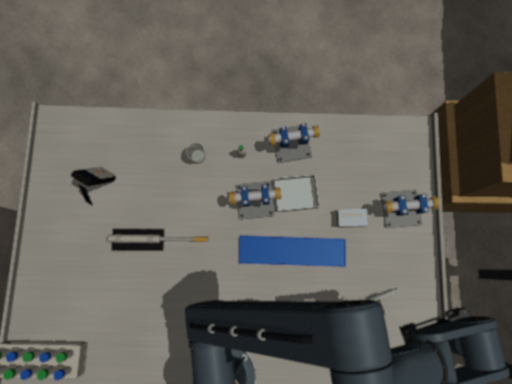

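```bash
cat > h.py <<'E'
from rig import *
import numpy as np, cv2
def cam(n):
    c=camera_info(n); f=192/np.tan(np.radians(c["fov_y"]/2)); return c,f
def proj(n,P):
    c,f=cam(n); P=np.atleast_2d(P); q=P@c["view"][:3,:3].T+c["view"][:3,3]
    s=q[:,:2]/q[:,2:]; s=s*(1+c["k1"]*(s**2).sum(1,keepdims=True)); return s*f+[c["cx"],c["cy"]]
def ray(n,uv):
    c,f=cam(n); d=(np.atleast_2d(uv)-[c["cx"],c["cy"]])/f; s=d.copy()
    for _ in range(20): s=d/(1+c["k1"]*(s**2).sum(1,keepdims=True))
    R=c["view"][:3,:3]; o=-R.T@c["view"][:3,3]
    return o,np.c_[s,np.ones(len(s))]@R
def atz(n,uv,z):
    o,d=ray(n,uv); return o+d*((z-o[2])/d[:,2])[:,None]
def tips(t,n): return [([round(float(v),4) for v in d["position"]],round(float(d["confidence"]),2)) for d in tip_of(t,n)]
def snap(n,name,box=None,s=4):
    im=capture(n)[:,:,::-1]; cv2.imwrite(f"pics/{name}_full.png",im)
    if box:
        x0,y0,x1,y1=box; cv2.imwrite(f"pics/{name}.png",cv2.resize(im[y0:y1,x0:x1],None,fx=s,fy=s,interpolation=cv2.INTER_CUBIC))
    return im
E
python3 - <<'E'
from h import *
im0=cv2.imread("pics/top0.png"); im1=cv2.imread("pics/side0.png")
cv2.imwrite("pics/t0z.png",cv2.resize(im0[165:275,100:330],None,fx=3.4,fy=3.4,interpolation=cv2.INTER_CUBIC))
cv2.imwrite("pics/s0z.png",cv2.resize(im1[140:384,200:360],None,fx=2.4,fy=2.4,interpolation=cv2.INTER_CUBIC))
for n in("top","side"):
    for d in trace("rod",n)[:2]:
        m=d["mask"]; ys,xs=np.nonzero(m); print(n,d["confidence"],m.sum(),xs.min(),xs.max(),ys.min(),ys.max())
        l=cv2.fitLine(np.c_[xs,ys].astype(np.float32),cv2.DIST_HUBER,0,.01,.01).ravel(); t=(np.c_[xs,ys]-l[2:])@l[:2]
        e=np.array([l[2:]+l[:2]*t.min(),l[2:]+l[:2]*t.max()]); print(e, atz(n,e,.06))
E
```

```text
top 0.67 156 161 207 237 241
[[160.99497798 238.8577283 ]
 [207.00511097 239.12705285]] [[0.4526803  0.23283062 0.06      ]
 [0.45587256 0.07423741 0.06      ]]
side 0.63 336 268 292 245 297
[[269.52473936 297.19848596]
 [289.11019997 245.41993704]] [[0.45179416 0.23278312 0.06      ]
 [0.45486888 0.06671631 0.06      ]]
```

View pics/t0z.png

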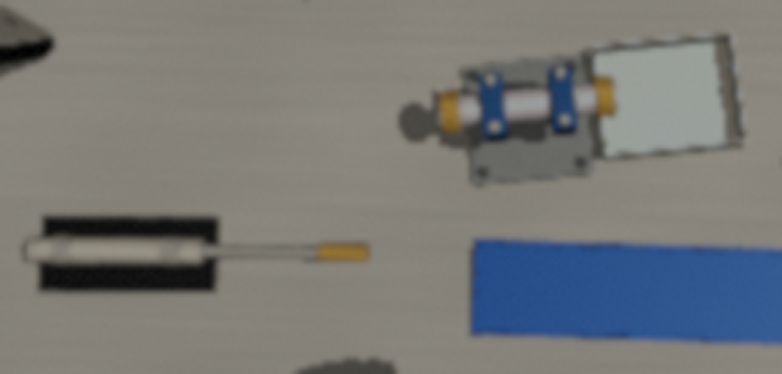

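View pics/s0z.png

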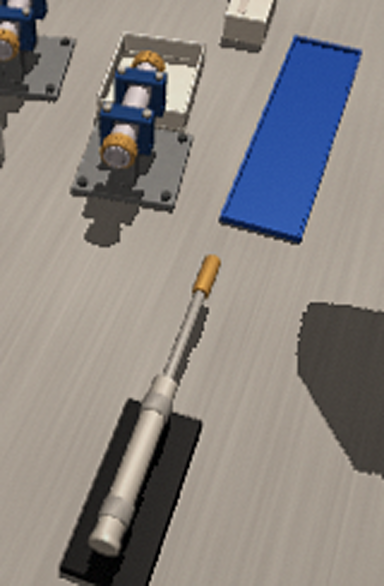

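Emit:
jog_arm([
  {"delta_pos": [240, 200, 0], "turn": 71.2, "fingers": 100},
  {"delta_pos": [240, 200, 0], "turn": 71.2, "fingers": 100},
  {"delta_pos": [240, 200, 0], "turn": 71.2, "fingers": 100},
  {"delta_pos": [240, 200, 0], "turn": 71.2, "fingers": 100},
  {"delta_pos": [240, 200, 0], "turn": 71.2, "fingers": 100},
  {"delta_pos": [240, 200, 0], "turn": 71.2, "fingers": 100},
  {"delta_pos": [240, 200, 0], "turn": 71.2, "fingers": 100},
  {"delta_pos": [241, 804, 0], "turn": 71.2, "fingers": 60},
  {"delta_pos": [241, 804, 0], "turn": 71.2, "fingers": 60},
  {"delta_pos": [241, 804, 0], "turn": 71.2, "fingers": 60},
  {"delta_pos": [241, 804, 0], "turn": 71.2, "fingers": 60},
  {"delta_pos": [241, 804, 0], "turn": 71.2, "fingers": 60},
  {"delta_pos": [241, 804, 0], "turn": 71.2, "fingers": 60},
  {"delta_pos": [241, 804, 0], "turn": 71.2, "fingers": 60},
  {"delta_pos": [241, 804, 0], "turn": 71.2, "fingers": 60},
  {"delta_pos": [241, 804, 0], "turn": 71.2, "fingers": 60},
  {"delta_pos": [241, 804, 0], "turn": 71.2, "fingers": 60},
  {"delta_pos": [241, 804, -60], "turn": 71.2, "fingers": 60},
  {"delta_pos": [241, 804, -60], "turn": 71.2, "fingers": 60},
  {"delta_pos": [241, 804, -60], "turn": 71.2, "fingers": 60},
])

```text
time_s: 3.07
position: [0.4502, 0.1368, 0.2039]
tcp_rot: [[1.0, 0.002, -0.017], [0.017, 0.0, 1.0], [0.002, -1.0, 0.0]]
force: [1.0, 0.2, 0.6]
opening: 0.599
```

Emit:
jog_arm([
  {"delta_pos": [0, 0, 0], "turn": 0, "fingers": 60},
  {"delta_pos": [0, 0, 0], "turn": 0, "fingers": 60},
  {"delta_pos": [0, 0, 0], "turn": 0, "fingers": 60},
])

```text
time_s: 3.32
position: [0.4502, 0.1347, 0.2039]
tcp_rot: [[1.0, 0.0, -0.018], [0.018, -0.0, 1.0], [0.0, -1.0, -0.0]]
force: [-0.7, -0.5, -0.3]
opening: 0.6
```

Emit:
jog_arm([
  {"delta_pos": [2.5, 81, 0], "turn": 0, "fingers": 60},
  {"delta_pos": [2.5, 81, 0], "turn": 0, "fingers": 60},
  {"delta_pos": [2.5, 81, -95], "turn": 0, "fingers": 60},
  {"delta_pos": [2.5, 81, -95], "turn": 0, "fingers": 60},
  {"delta_pos": [2.5, 81, -95], "turn": 0, "fingers": 60},
  {"delta_pos": [2.5, 81, -95], "turn": 0, "fingers": 60},
  {"delta_pos": [2.5, 81, -95], "turn": 0, "fingers": 60},
])

```text
time_s: 3.9
position: [0.4533, 0.2143, 0.1087]
tcp_rot: [[1.0, -0.001, -0.014], [0.014, -0.0, 1.0], [-0.001, -1.0, -0.0]]
force: [-0.6, -0.4, -0.1]
opening: 0.601
```

Run:
```python
from h import *
snap("side","a1",(200,140,360,384),2.4); print(read_state()["position"])
print(proj("side",[[.4527,.216,.06],[.4527,.239,.06],[.455,.07,.057]]))
```

```text
[0.45408119 0.21465152 0.1096981 ]
[[271.47668086 291.3474244 ]
 [268.2857729  299.23862384]
 [288.62544045 247.05492535]]
```

View pics/a1.png

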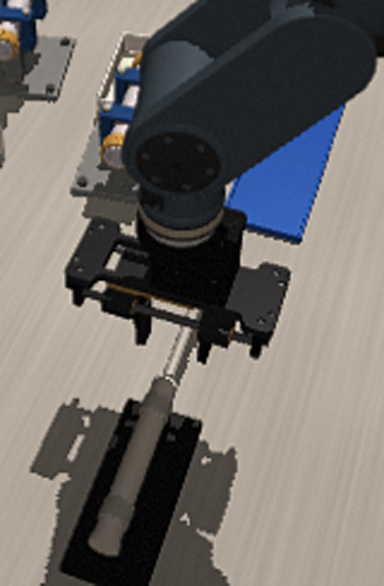

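Emit:
jog_arm([
  {"delta_pos": [0, 0, -30], "fingers": 60},
  {"delta_pos": [0, 0, -51], "fingers": 60},
  {"delta_pos": [0, 0, -51], "fingers": 60},
  {"delta_pos": [0, 0, -51], "fingers": 30},
  {"delta_pos": [0, 0, -51], "fingers": 0},
  {"delta_pos": [0, 0, -51], "fingers": 0},
  {"delta_pos": [0, 0, -51], "fingers": 0},
  {"delta_pos": [0, 0, -51], "fingers": 0},
  {"delta_pos": [0, 0, -51], "fingers": 0},
  {"delta_pos": [0, 0, -51], "fingers": 0},
  {"delta_pos": [0, 0, -51], "fingers": 0},
  {"delta_pos": [0, 0, -51], "fingers": 0},
])

```text
$.steps[0]: bad value
```

Emit:
jog_arm([
  {"delta_pos": [0, 0, -30], "turn": 0, "fingers": 60},
  {"delta_pos": [0, 0, -51], "turn": 0, "fingers": 60},
  {"delta_pos": [0, 0, -51], "turn": 0, "fingers": 60},
  {"delta_pos": [0, 0, -51], "turn": 0, "fingers": 30},
  {"delta_pos": [0, 0, -51], "turn": 0, "fingers": 0},
  {"delta_pos": [0, 0, -51], "turn": 0, "fingers": 0},
  {"delta_pos": [0, 0, -51], "turn": 0, "fingers": 0},
  {"delta_pos": [0, 0, -51], "turn": 0, "fingers": 0},
  {"delta_pos": [0, 0, -51], "turn": 0, "fingers": 0},
  {"delta_pos": [0, 0, -51], "turn": 0, "fingers": 0},
  {"delta_pos": [0, 0, -51], "turn": 0, "fingers": 0},
  {"delta_pos": [0, 0, -51], "turn": 0, "fingers": 0},
])

```text
time_s: 4.95
position: [0.4526, 0.2159, 0.058]
tcp_rot: [[1.0, 0.0, -0.017], [0.017, 0.0, 1.0], [0.0, -1.0, 0.0]]
force: [-0.3, 0.3, 2.8]
opening: 0.124
```

Run:
```python
from h import *
s=read_state(); print(s["position"],s["force"],s["moment"],s["opening"])
```

```text
[0.45257586 0.21586039 0.05798521] [-0.30921735  0.30783132  2.75881152] [ 0.03715614 -0.02657159 -0.10824163] 0.1238011653521345
```

Emit:
jog_arm([
  {"delta_pos": [0.2, -10, 0], "turn": 0, "fingers": 0},
  {"delta_pos": [0.5, -25, 0], "turn": 0, "fingers": 0},
  {"delta_pos": [0.9, -45, 0], "turn": 0, "fingers": 0},
  {"delta_pos": [1.0, -60, 0], "turn": 0, "fingers": 0},
  {"delta_pos": [1.0, -60, 0], "turn": 0, "fingers": 0},
])

```text
time_s: 5.37
position: [0.453, 0.1532, 0.0573]
tcp_rot: [[1.0, -0.002, -0.014], [0.014, -0.001, 1.0], [-0.002, -1.0, -0.001]]
force: [0.3, -1.1, -2.0]
opening: 0.127
```

Run:
```python
from h import *
s=read_state(); print(s["position"],s["force"],s["moment"],s["opening"])
snap("side","a2",(200,140,360,384),2.4)
```

```text
[0.45296215 0.15315714 0.05726428] [ 0.30568507 -1.095182   -1.96261968] [-0.00710976 -0.08265856 -0.04429039] 0.12697005233660463
```

View pics/a2.png

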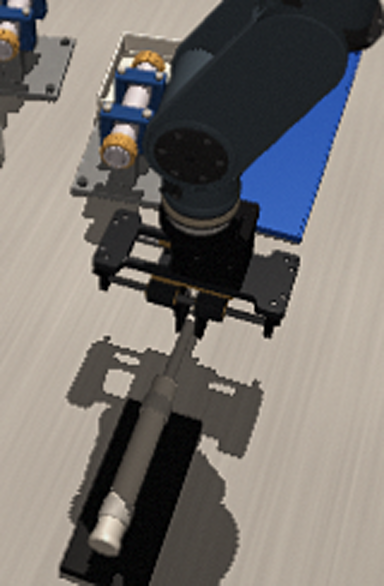

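Rod is sliding out with low forces; the stem is in the jaws at zoom (190,320). Continue to 168 mm, then lift.

Emit:
jog_arm([
  {"delta_pos": [0.4, -25, 0], "turn": 0, "fingers": 0},
  {"delta_pos": [0.9, -50, 0], "turn": 0, "fingers": 0},
  {"delta_pos": [1.3, -75, 0], "turn": 0, "fingers": 0},
  {"delta_pos": [1.8, -100, 0], "turn": 0, "fingers": 0},
  {"delta_pos": [2, -112, 0], "turn": 0, "fingers": 0},
  {"delta_pos": [2, -112, 0], "turn": 0, "fingers": 0},
  {"delta_pos": [2, -112, 20], "turn": 0, "fingers": 0},
  {"delta_pos": [2, -112, 55], "turn": 0, "fingers": 0},
  {"delta_pos": [2, -112, 60], "turn": 0, "fingers": 0},
  {"delta_pos": [2, -112, 60], "turn": 0, "fingers": 0},
  {"delta_pos": [2, -112, 60], "turn": 0, "fingers": 0},
])

```text
time_s: 6.33
position: [0.4554, 0.0445, 0.1177]
tcp_rot: [[1.0, 0.0, -0.018], [0.018, 0.0, 1.0], [0.0, -1.0, 0.0]]
force: [0.2, 0.6, -2.6]
opening: 0.125
```

Run:
```python
from h import *
s=read_state(); print(s["position"],s["force"],s["moment"],s["opening"])
snap("side","a3",(200,100,400,384),2.1)
snap("top","a3t",(100,165,330,275),3.4)
```

```text
[0.4553692  0.04452922 0.11771445] [ 0.2202775   0.56285209 -2.59448683] [ 0.05656594 -0.07384091  0.03223581] 0.12516618287486606
```

View pics/a3.png

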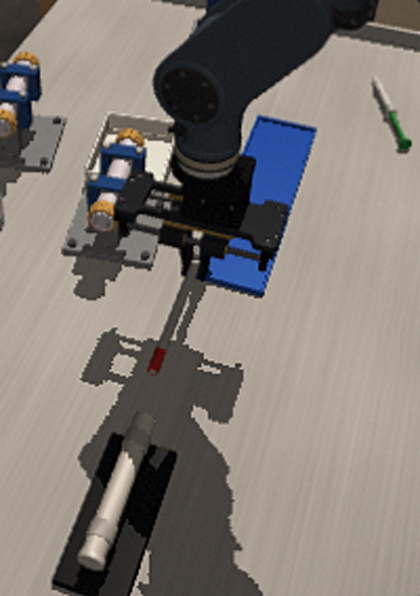

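View pics/a3t.png

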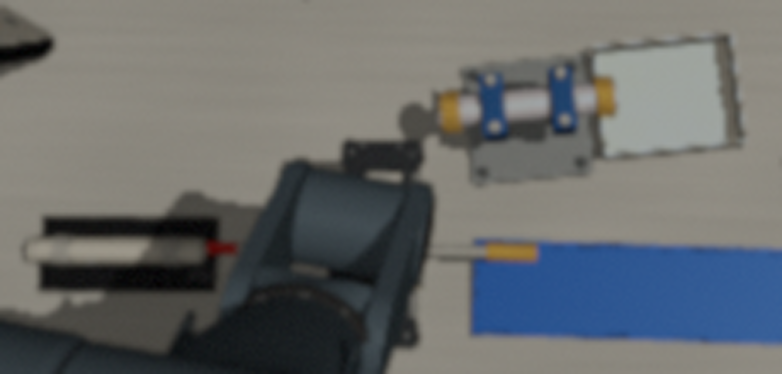

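Run:
```python
from h import *
for n,f,box in(("top","pics/a3t_full.png",(215,170,300,230)),("side","pics/side0.png",(225,140,290,225)),("top","pics/a3t_full.png",(235,232,270,246)),("top","pics/top0.png",(185,232,215,246))):
    im=cv2.imread(f).astype(float); x0,y0,x1,y1=box; c=im[y0:y1,x0:x1]
    w=np.clip((c[:,:,2]-c[:,:,0]-40),0,None); m=(w>25).astype(np.uint8)
    k,lab,st,ce=cv2.connectedComponentsWithStats(m)
    for i in range(1,k):
        if st[i,4]<8: continue
        ys,xs=np.nonzero(lab==i); W=w[ys,xs]
        u=np.array([(xs*W).sum()/W.sum()+x0,(ys*W).sum()/W.sum()+y0]); print(n,f,st[i]+[x0,y0,0,0,0],u.round(2),atz(n,u,.1).round(4),atz(n,u,.057).round(4))
for t in("rod_tip","rod_tail"):
    for n in("side","top"): print(t,n,tips(t,n))
# tail z from side pixel
o,d=ray("side",[[271.4,277.6]]); 
k=(0.4524-o[0])/d[0,0]; print(o+k*d[0]); k=(.2185-o[1])/d[0,1]; print(o+k*d[0])
```

```text
top pics/a3t_full.png [275 189   5   9  37] [277.4  192.87] [[ 0.6177 -0.1641  0.1   ]] [[ 0.6257 -0.1663  0.057 ]]
top pics/a3t_full.png [230 193   5  10  42] [231.9  197.49] [[ 0.5973 -0.0088  0.1   ]] [[ 0.6047 -0.0061  0.057 ]]
side pics/side0.png [256 161  13   9  57] [262.28 163.96] [[ 0.6189 -0.1807  0.1   ]] [[ 0.6363 -0.2312  0.057 ]]
side pics/side0.png [243 195  14  10  74] [250.02 198.53] [[ 0.599 -0.024  0.1  ]] [[ 0.6154 -0.0659  0.057 ]]
top pics/a3t_full.png [244 237  13   4  51] [249.87 238.6 ] [[ 0.4589 -0.0744  0.1   ]] [[ 0.4619 -0.0738  0.057 ]]
top pics/top0.png [194 238  14   3  42] [200.49 239.  ] [[0.4531 0.0913 0.1   ]] [[0.4559 0.0972 0.057 ]]
rod_tip side []
rod_tip top [([0.4558, -0.0979, 0.1151], 0.58), ([0.6052, -0.0881, -0.0007], 0.35)]
rod_tail side [([0.453, 0.2187, 0.1254], 0.83), ([0.7786, -0.0307, -0.0014], 0.29)]
rod_tail top [([0.4491, 0.22, 0.1283], 0.68), ([0.7656, 0.1299, 0.0006], 0.67)]
[0.4524     0.22363044 0.12548016]
[0.45390843 0.2185     0.117963  ]
```

Emit:
jog_arm([
  {"delta_pos": [0, 40, 0], "turn": 0, "fingers": 0},
  {"delta_pos": [0, 80, 0], "turn": 0, "fingers": 0},
  {"delta_pos": [10, 115, 0], "turn": 1, "fingers": 0},
  {"delta_pos": [30, 146, 0], "turn": 2.5, "fingers": 0},
  {"delta_pos": [65, 146, -5], "turn": 4, "fingers": 0},
  {"delta_pos": [95, 146, -10], "turn": 6, "fingers": 0},
  {"delta_pos": [115, 146, -15], "turn": 6.4, "fingers": 0},
  {"delta_pos": [115, 146, -15], "turn": 6.4, "fingers": 0},
  {"delta_pos": [115, 146, -15], "turn": 6.4, "fingers": 0},
  {"delta_pos": [115, 146, -15], "turn": 6.4, "fingers": 0},
])

```text
time_s: 7.47
position: [0.5687, 0.1895, 0.1017]
tcp_rot: [[0.992, -0.004, -0.128], [0.128, -0.0, 0.992], [-0.004, -1.0, 0.0]]
force: [-0.3, -0.4, -2.3]
opening: 0.129
```

Run:
```python
from h import *
s=read_state(); print(s["position"],s["tcp_rot"][:,0],s["force"],s["moment"],s["opening"])
snap("side","a4",(200,100,400,384),2.1)
snap("top","a4t",(160,165,320,245),4.8)
for n in("side","top"):
  for t in("rod_tip","rod_tail","inlet"): print(n,t,tips(t,n))
```

```text
[0.56867714 0.18951309 0.10169436] [ 0.9918072   0.12768074 -0.00401273] [-0.26302104 -0.38210757 -2.27564915] [ 0.05317635 -0.08785901 -0.00329036] 0.1291667796222662
side rod_tip []
side rod_tail [([0.5461, 0.3639, 0.1108], 0.88)]
side inlet [([0.8057, -0.1295, 0.0994], 0.61)]
top rod_tip [([0.5825, 0.0473, 0.0962], 0.75)]
top rod_tail []
top inlet [([0.5775, -0.5286, 0.1008], 0.8), ([0.591, 0.0064, 0.0983], 0.78), ([0.8059, -0.1333, 0.1006], 0.64)]
```

View pics/a4.png

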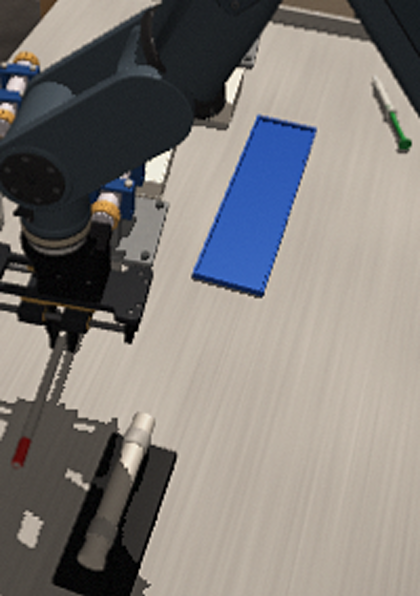

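View pics/a4t.png

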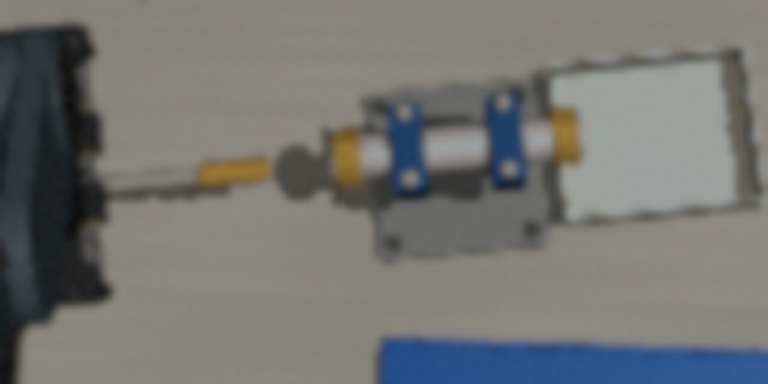

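```bash
cat >> h.py <<'E'
def lat(f):
    im=cv2.imread(f).astype(float); 
    x0,y0,x1,y1=(180,180,300,215); c=im[y0:y1,x0:x1]
    w=np.clip((c[:,:,2]-c[:,:,0]-40),0,60); m=(w>10).astype(np.uint8)
    k,lab,st,ce=cv2.connectedComponentsWithStats(m); out=[]
    for i in range(1,k):
        if st[i,4]<20: continue
        ys,xs=np.nonzero(lab==i); W=w[ys,xs]
        u=np.array([(xs*W).sum()/W.sum()+x0,(ys*W).sum()/W.sum()+y0])
        p=np.c_[xs+x0,ys+y0]; g=atz("top",p,.1)
        xc=u; out.append((u,atz("top",u,.1)[0])); print(st[i],u.round(2),out[-1][1].round(4))
    out.sort(key=lambda o:o[0][0]); return out
E
python3 - <<'E'
from h import *
o=[q[1] for q in lat("pics/a4t_full.png")]
h,a,b=o[0],o[-2],o[-1]; d=b-a; s=d[0]/d[1]; print("yaw",np.degrees(np.arctan(-s)),"head offset x from axis",h[0]-(a[0]+s*(h[1]-a[1])))
s=read_state(); print(s["position"],s["time_s"])
# head axis slope from TCP
print((h-s["position"]))
E
```

```text
[95  8  6 11 48] [277.39 192.79] [ 0.618  -0.1641  0.1   ]
[49 12  6 12 57] [231.92 197.56] [ 0.5971 -0.0089  0.1   ]
[22 18 14  6 63] [208.24 200.52] [0.5846 0.0716 0.1   ]
yaw 7.653548168178659 head offset x from axis -0.001635705352696637
[0.57029142 0.18980036 0.10305621] 7.8667
[ 0.01434507 -0.11817242 -0.00305621]
```

Emit:
jog_arm([
  {"delta_pos": [1.9, -15, 0], "turn": 0, "fingers": 0},
  {"delta_pos": [3.6, -28, 0], "turn": 0, "fingers": 0},
  {"delta_pos": [3.6, -28, 0], "turn": 0, "fingers": 0},
  {"delta_pos": [3.6, -28, 0], "turn": 0, "fingers": 0},
  {"delta_pos": [3.6, -28, 0], "turn": 0, "fingers": 0},
  {"delta_pos": [3.6, -28, 0], "turn": 0, "fingers": 0},
])

```text
time_s: 8.37
position: [0.5741, 0.162, 0.1028]
tcp_rot: [[0.992, -0.0, -0.128], [0.128, 0.0, 0.992], [-0.0, -1.0, 0.0]]
force: [0.2, 0.5, -1.4]
opening: 0.124
```

Run:
```python
from h import *
s=read_state(); print(s["position"],s["tcp_rot"][:,0],s["force"],s["moment"],s["opening"])
snap("top","a5t",(190,170,300,225),7)
o=[q[1] for q in lat("pics/a5t_full.png")]
h,a,b=o[0],o[-2],o[-1]; d=b-a; k=d[0]/d[1]; print("yaw",np.degrees(np.arctan(-k)),"head offset x from axis",h[0]-(a[0]+k*(h[1]-a[1])))
r=h-s["position"]; print(r,np.degrees(np.arctan(-r[0]/r[1])))
for t in("rod_tip","inlet","stand","outlet"): print(t,tips(t,"top"))
snap("side","a5",(200,100,400,384),2.1)
for t in("rod_tail",): print(t,tips(t,"side"))
```

```text
[0.57405959 0.16201159 0.10277849] [ 9.91788254e-01  1.27890771e-01 -1.02019268e-04] [ 0.21519601  0.46304451 -1.40180754] [ 0.11237808 -0.10585808  0.01475696] 0.12443537262292091
[95  8  6 11 48] [277.4  192.77] [ 0.618  -0.1641  0.1   ]
[49 12  6 12 57] [231.89 197.58] [ 0.597  -0.0088  0.1   ]
[30 17 15  5 63] [216.76 199.08] [0.5904 0.0428 0.1   ]
yaw 7.683081636979395 head offset x from axis 0.0003133447621721519
[ 0.01634262 -0.11925802 -0.00277849] 7.8029710268240935
rod_tip [([0.5889, 0.024, 0.1008], 0.66)]
inlet [([0.5798, -0.5265, 0.0999], 0.9), ([0.5927, 0.0073, 0.1006], 0.64), ([0.8057, -0.1326, 0.0986], 0.55)]
stand [([0.8257, -0.2155, -0.003], 0.91), ([0.5846, -0.6164, -0.0026], 0.78), ([0.6054, -0.0863, -0.0021], 0.63), ([0.7666, 0.1302, 0.0012], 0.5)]
outlet [([0.601, -0.7095, 0.1], 0.91), ([0.6172, -0.1772, 0.1024], 0.87), ([0.768, 0.1294, -0.0002], 0.67), ([0.8469, -0.3035, 0.1012], 0.59)]
rod_tail [([0.5508, 0.3351, 0.1128], 0.57)]
```

View pics/a5t.png

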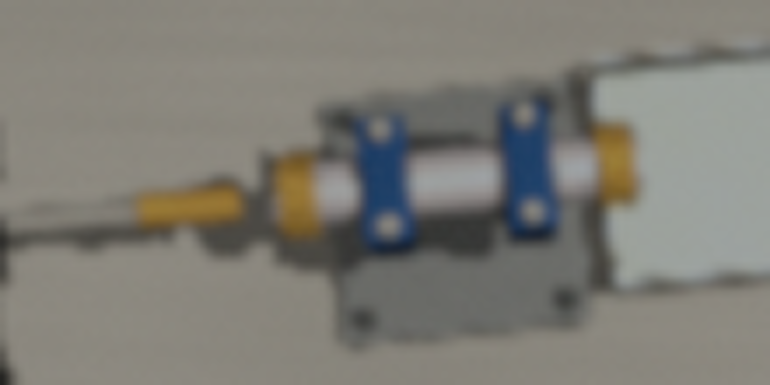

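Emit:
jog_arm([
  {"delta_pos": [0.5, -4, 1], "turn": 0.2, "fingers": 0},
  {"delta_pos": [1.0, -8, 1], "turn": 0.2, "fingers": 0},
  {"delta_pos": [1.6, -12, 1], "turn": 0.2, "fingers": 0},
  {"delta_pos": [1.6, -12, 1], "turn": 0.2, "fingers": 0},
])

```text
time_s: 9.05
position: [0.5761, 0.1487, 0.1038]
tcp_rot: [[0.991, 0.0, -0.131], [0.131, -0.0, 0.991], [0.0, -1.0, -0.0]]
force: [-0.1, 0.1, -2.3]
opening: 0.128
```

Emit:
jog_arm([
  {"delta_pos": [0.3, -2, 0], "turn": 0, "fingers": 0},
  {"delta_pos": [0.5, -4, 0], "turn": 0, "fingers": 0},
  {"delta_pos": [0.5, -4, 0], "turn": 0, "fingers": 0},
])

```text
time_s: 9.3
position: [0.5764, 0.1453, 0.1038]
tcp_rot: [[0.991, 0.0, -0.131], [0.131, -0.0, 0.991], [0.0, -1.0, -0.0]]
force: [0.2, 1.0, -2.0]
opening: 0.124
```

Emit:
jog_arm([
  {"delta_pos": [0.3, -2, 0], "turn": 0, "fingers": 0},
  {"delta_pos": [0.5, -4, 0], "turn": 0, "fingers": 0},
  {"delta_pos": [0.5, -4, 0], "turn": 0, "fingers": 0},
])

```text
time_s: 9.55
position: [0.5768, 0.1414, 0.1037]
tcp_rot: [[0.991, 0.0, -0.131], [0.131, -0.0, 0.991], [-0.0, -1.0, -0.0]]
force: [0.1, -0.3, -1.8]
opening: 0.127
```

Run:
```python
from h import *
s=read_state(); print(s["position"],s["force"],s["moment"])
snap("top","a6t",(190,170,300,225),7)
print(tips("rod_tip","top"),tips("rod","top"))
```

```text
[0.5768203  0.14143378 0.10374346] [ 0.11224131 -0.26311399 -1.8219206 ] [ 0.05473665 -0.07799416  0.01364075]
[([0.6179, -0.1789, 0.1027], 0.64), ([0.5932, -0.0002, 0.1038], 0.55)] []
```

View pics/a6t.png

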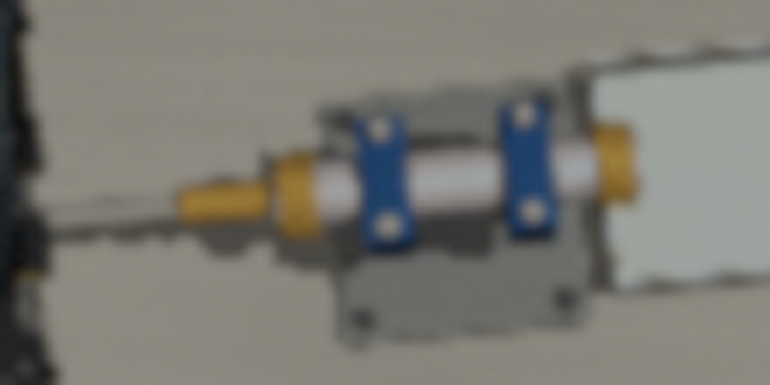

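Emit:
jog_arm([
  {"delta_pos": [0.3, -2, 0], "turn": 0, "fingers": 0},
  {"delta_pos": [0.5, -4, 0], "turn": 0, "fingers": 0},
  {"delta_pos": [0.5, -4, 0], "turn": 0, "fingers": 0},
])

```text
time_s: 9.95
position: [0.5773, 0.1374, 0.1038]
tcp_rot: [[0.991, 0.0, -0.131], [0.131, -0.0, 0.991], [0.0, -1.0, -0.0]]
force: [0.4, -0.1, -2.3]
opening: 0.122
```

Emit:
jog_arm([
  {"delta_pos": [0.3, -2, 0], "turn": 0, "fingers": 0},
  {"delta_pos": [0.5, -4, 0], "turn": 0, "fingers": 0},
  {"delta_pos": [0.5, -4, 0], "turn": 0, "fingers": 0},
])

```text
time_s: 10.2
position: [0.5779, 0.1334, 0.1038]
tcp_rot: [[0.991, 0.0, -0.131], [0.131, -0.0, 0.991], [0.0, -1.0, -0.0]]
force: [0.4, -0.0, -2.1]
opening: 0.122
```

Emit:
jog_arm([
  {"delta_pos": [0.3, -2, 0], "turn": 0, "fingers": 0},
  {"delta_pos": [0.5, -4, 0], "turn": 0, "fingers": 0},
  {"delta_pos": [0.5, -4, 0], "turn": 0, "fingers": 0},
])

```text
time_s: 10.45
position: [0.5784, 0.1294, 0.1038]
tcp_rot: [[0.991, 0.0, -0.131], [0.131, -0.0, 0.991], [0.0, -1.0, -0.0]]
force: [-0.5, -0.1, -1.5]
opening: 0.122
```

Emit:
jog_arm([
  {"delta_pos": [0.4, -3, 0], "turn": 0, "fingers": 0},
  {"delta_pos": [0.8, -6, 0], "turn": 0, "fingers": 0},
  {"delta_pos": [1.2, -9, 0], "turn": 0, "fingers": 0},
  {"delta_pos": [1.6, -12, 0], "turn": 0, "fingers": 0},
  {"delta_pos": [1.6, -12, 0], "turn": 0, "fingers": 0},
])

```text
time_s: 10.87
position: [0.5801, 0.117, 0.1038]
tcp_rot: [[0.991, 0.0, -0.131], [0.131, -0.0, 0.991], [0.0, -1.0, -0.0]]
force: [0.1, -1.0, -2.2]
opening: 0.127
```

Run:
```python
from h import *
s=read_state(); print(s["position"],s["force"],s["moment"])
snap("top","a7t",(190,170,300,225),7)
```

```text
[0.58005738 0.11704147 0.10377627] [ 0.11510764 -0.98682957 -2.18784513] [ 0.11509312 -0.06198459 -0.01173684]
```

View pics/a7t.png

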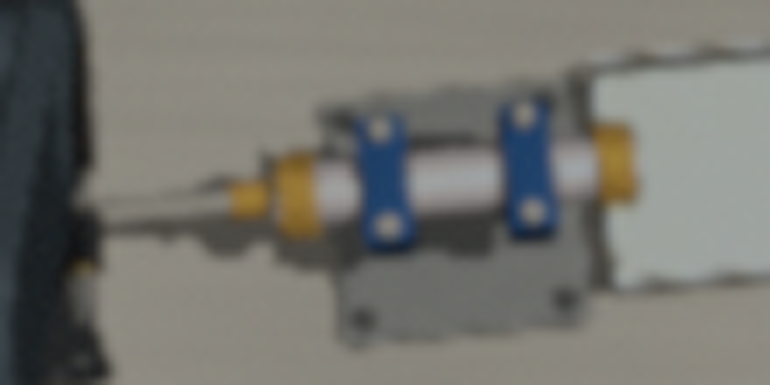

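Emit:
jog_arm([
  {"delta_pos": [0.4, -3, 0], "turn": 0, "fingers": 0},
  {"delta_pos": [0.8, -6, 0], "turn": 0, "fingers": 0},
  {"delta_pos": [1.2, -9, 0], "turn": 0, "fingers": 0},
  {"delta_pos": [1.6, -12, 0], "turn": 0, "fingers": 0},
])

```text
time_s: 11.25
position: [0.5815, 0.1055, 0.1038]
tcp_rot: [[0.991, 0.0, -0.132], [0.132, -0.0, 0.991], [0.0, -1.0, -0.0]]
force: [-0.4, -0.4, -2.0]
opening: 0.124
```

Emit:
jog_arm([
  {"delta_pos": [0.4, -3, 0], "turn": 0, "fingers": 0},
  {"delta_pos": [0.8, -6, 0], "turn": 0, "fingers": 0},
  {"delta_pos": [1.2, -9, 0], "turn": 0, "fingers": 0},
  {"delta_pos": [1.6, -12, 0], "turn": 0, "fingers": 0},
])

```text
time_s: 11.58
position: [0.5831, 0.0935, 0.1037]
tcp_rot: [[0.991, -0.0, -0.131], [0.131, 0.0, 0.991], [-0.0, -1.0, 0.0]]
force: [-0.7, -0.4, -1.1]
opening: 0.128
```

Emit:
jog_arm([
  {"delta_pos": [0.4, -3, 0], "turn": 0, "fingers": 0},
  {"delta_pos": [0.8, -6, 0], "turn": 0, "fingers": 0},
  {"delta_pos": [1.2, -9, 0], "turn": 0, "fingers": 0},
  {"delta_pos": [1.6, -12, 0], "turn": 0, "fingers": 0},
])

```text
time_s: 11.92
position: [0.5846, 0.0815, 0.1037]
tcp_rot: [[0.991, -0.0, -0.131], [0.131, 0.0, 0.991], [-0.0, -1.0, 0.0]]
force: [-0.1, -0.3, -1.8]
opening: 0.129
```

Emit:
jog_arm([
  {"delta_pos": [0.4, -3, 0], "turn": 0, "fingers": 0},
  {"delta_pos": [0.8, -6, 0], "turn": 0, "fingers": 0},
  {"delta_pos": [1.2, -9, 0], "turn": 0, "fingers": 0},
  {"delta_pos": [1.6, -12, 0], "turn": 0, "fingers": 0},
])

```text
time_s: 12.25
position: [0.586, 0.0698, 0.1036]
tcp_rot: [[0.991, -0.001, -0.131], [0.131, 0.001, 0.991], [-0.001, -1.0, 0.001]]
force: [-0.0, 1.8, -3.5]
opening: 0.125
```

Emit:
jog_arm([
  {"delta_pos": [0.4, -3, 0], "turn": 0, "fingers": 0},
  {"delta_pos": [0.8, -6, 0], "turn": 0, "fingers": 0},
  {"delta_pos": [1.2, -9, 0], "turn": 0, "fingers": 0},
  {"delta_pos": [1.6, -12, 0], "turn": 0, "fingers": 0},
])

```text
time_s: 12.58
position: [0.5876, 0.0578, 0.1036]
tcp_rot: [[0.991, -0.001, -0.131], [0.131, 0.0, 0.991], [-0.001, -1.0, 0.001]]
force: [-0.9, 2.5, -2.0]
opening: 0.127
```

Emit:
jog_arm([
  {"delta_pos": [0.4, -3, 0], "turn": 0, "fingers": 0},
  {"delta_pos": [0.8, -6, 0], "turn": 0, "fingers": 0},
  {"delta_pos": [1.2, -9, 0], "turn": 0, "fingers": 0},
  {"delta_pos": [1.6, -12, 0], "turn": 0, "fingers": 0},
])

```text
time_s: 12.92
position: [0.5883, 0.048, 0.1034]
tcp_rot: [[0.991, -0.002, -0.13], [0.13, 0.004, 0.991], [-0.002, -1.0, 0.005]]
force: [-1.6, 10.7, -3.2]
opening: 0.128
```

Emit:
jog_arm([
  {"delta_pos": [0.3, -2, 0], "turn": 0, "fingers": 0},
  {"delta_pos": [0.5, -4, 0], "turn": 0, "fingers": 0},
  {"delta_pos": [0.8, -6, 0], "turn": 0, "fingers": 0},
])

```text
time_s: 13.17
position: [0.589, 0.0421, 0.1034]
tcp_rot: [[0.991, -0.003, -0.131], [0.131, 0.004, 0.991], [-0.002, -1.0, 0.005]]
force: [-1.3, 10.4, -2.6]
opening: 0.129
```

Emit:
jog_arm([
  {"delta_pos": [0.3, -2, 0], "turn": 0, "fingers": 0},
  {"delta_pos": [0.5, -4, 0], "turn": 0, "fingers": 0},
  {"delta_pos": [0.8, -6, 0], "turn": 0, "fingers": 0},
  {"delta_pos": [0.8, -6, 0], "turn": 0, "fingers": 0},
  {"delta_pos": [0.8, -6, 0], "turn": 0, "fingers": 0},
])

```text
time_s: 13.58
position: [0.5899, 0.0357, 0.1034]
tcp_rot: [[0.991, -0.003, -0.131], [0.131, 0.003, 0.991], [-0.002, -1.0, 0.004]]
force: [-1.0, 9.0, -3.2]
opening: 0.128
```

Run:
```python
from h import *
s=read_state(); print(s["position"],s["force"],s["moment"])
snap("top","a8t",(190,170,300,225),7)
snap("side","a8",(180,100,340,384),2.1)
print(tips("rod_tail","side"))
```

```text
[0.58985479 0.03572179 0.10339766] [-0.98371555  9.03359661 -3.19682005] [1.42376298 0.09967257 0.04458289]
[([0.5663, 0.2081, 0.1145], 0.48)]
```

View pics/a8t.png

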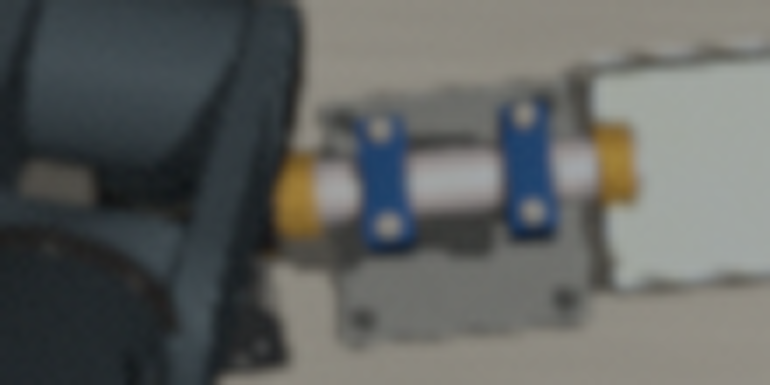

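View pics/a8.png

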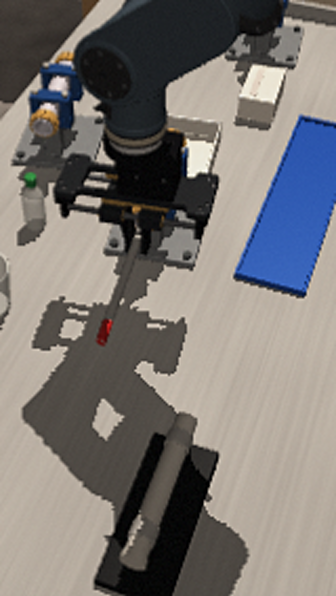

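Emit:
jog_arm([
  {"delta_pos": [0.3, -2, 0], "turn": 0, "fingers": 0},
  {"delta_pos": [0.6, -5, 0], "turn": 0, "fingers": 0},
  {"delta_pos": [0.6, -5, 0], "turn": 0, "fingers": 0},
  {"delta_pos": [0.6, -3, 0], "turn": 0, "fingers": 15},
  {"delta_pos": [0.6, -3, 0], "turn": 0, "fingers": 25},
  {"delta_pos": [0.6, -3, 0], "turn": 0, "fingers": 35},
  {"delta_pos": [0.6, -3, 0], "turn": 0, "fingers": 40},
  {"delta_pos": [0.6, -3, 0], "turn": 0, "fingers": 40},
])

```text
time_s: 14.4
position: [0.5923, 0.0301, 0.1043]
tcp_rot: [[0.991, 0.002, -0.131], [0.131, -0.001, 0.991], [0.001, -1.0, -0.001]]
force: [0.5, 0.1, -0.7]
opening: 0.351
```

Run:
```python
from h import *
s=read_state(); print(s["position"],s["force"],s["moment"],s["opening"])
snap("side","a9",(180,100,340,384),2.1)
print(tips("rod_tail","side"))
```

```text
[0.59233915 0.03007909 0.10426884] [ 0.45000444  0.1019208  -0.69070332] [-0.07610804 -0.12983948  0.0334922 ] 0.3512177216885782
[([0.5686, 0.2064, 0.0889], 0.63)]
```

View pics/a9.png

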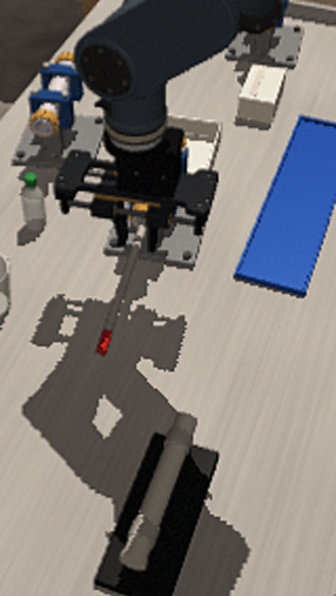

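Emit:
jog_arm([
  {"delta_pos": [-4, 30, -5], "turn": 0.1, "fingers": 40},
  {"delta_pos": [-8.5, 65, -10], "turn": 0.1, "fingers": 40},
  {"delta_pos": [-12.6, 95, -15], "turn": 0.1, "fingers": 40},
  {"delta_pos": [-12.6, 95, -15], "turn": 0.1, "fingers": 40},
  {"delta_pos": [-12.6, 95, -15], "turn": 0.1, "fingers": 20},
  {"delta_pos": [-12.6, 95, -15], "turn": 0.1, "fingers": 0},
  {"delta_pos": [-12.6, 95, -15], "turn": 0.1, "fingers": 0},
  {"delta_pos": [-12.6, 95, -15], "turn": 0.1, "fingers": 0},
  {"delta_pos": [-12.6, 95, -15], "turn": 0.1, "fingers": 0},
  {"delta_pos": [-12.6, 95, -15], "turn": 0.1, "fingers": 0},
  {"delta_pos": [-12.6, 95, -15], "turn": 0.1, "fingers": 0},
])

```text
time_s: 15.42
position: [0.5794, 0.1247, 0.0889]
tcp_rot: [[0.991, 0.0, -0.133], [0.133, -0.001, 0.991], [0.0, -1.0, -0.001]]
force: [0.4, -2.0, 0.3]
opening: 0.127
```

Run:
```python
from h import *
s=read_state(); print(s["position"],s["force"],s["moment"],s["opening"])
snap("side","a10",(180,100,340,384),2.1)
print(tips("rod_tail","side"))
```

```text
[0.57941049 0.12467507 0.08892386] [ 0.39678392 -1.97664737  0.33966224] [-0.43799562 -0.17505358 -0.05078656] 0.12719217792997659
[([0.5699, 0.2041, 0.0828], 0.52)]
```

View pics/a10.png

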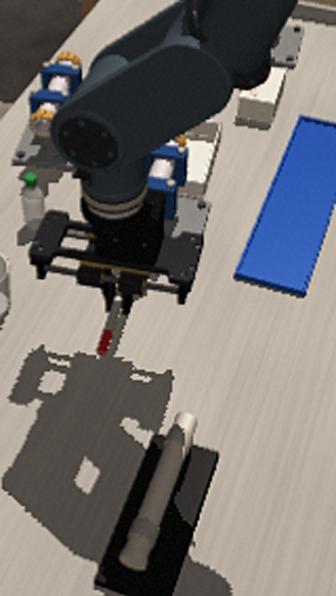

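Emit:
jog_arm([
  {"delta_pos": [0, 0, 2], "turn": 0, "fingers": 0},
  {"delta_pos": [0, 0, 4], "turn": 0, "fingers": 0},
  {"delta_pos": [0, 0, 5], "turn": 0, "fingers": 0},
  {"delta_pos": [0, 0, 5], "turn": 0, "fingers": 0},
])

```text
time_s: 15.85
position: [0.5789, 0.1262, 0.0939]
tcp_rot: [[0.991, -0.0, -0.133], [0.133, 0.001, 0.991], [-0.0, -1.0, 0.001]]
force: [-0.6, -0.5, -1.0]
opening: 0.124
```

Emit:
jog_arm([
  {"delta_pos": [0.3, -2, 0], "turn": 0, "fingers": 0},
  {"delta_pos": [0.5, -4, 0], "turn": 0, "fingers": 0},
  {"delta_pos": [0.8, -6, 0], "turn": 0, "fingers": 0},
])

```text
time_s: 16.1
position: [0.5787, 0.1227, 0.0935]
tcp_rot: [[0.991, -0.002, -0.131], [0.131, 0.006, 0.991], [-0.001, -1.0, 0.006]]
force: [-1.8, 10.7, 0.1]
opening: 0.129
```

Emit:
jog_arm([
  {"delta_pos": [0.3, -2, 0], "turn": 0, "fingers": 0},
  {"delta_pos": [0.5, -4, 0], "turn": 0, "fingers": 0},
  {"delta_pos": [0.8, -6, 0], "turn": 0, "fingers": 0},
])

```text
time_s: 16.35
position: [0.5793, 0.1173, 0.0935]
tcp_rot: [[0.991, -0.002, -0.132], [0.132, 0.006, 0.991], [-0.002, -1.0, 0.006]]
force: [-1.9, 11.7, -0.1]
opening: 0.131
```

Emit:
jog_arm([
  {"delta_pos": [0.4, -3, 0], "turn": 0, "fingers": 0},
  {"delta_pos": [0.8, -6, 0], "turn": 0, "fingers": 0},
  {"delta_pos": [1.2, -9, 0], "turn": 0, "fingers": 0},
  {"delta_pos": [1.6, -12, 0], "turn": 0, "fingers": 0},
])

```text
time_s: 16.68
position: [0.581, 0.1046, 0.0935]
tcp_rot: [[0.991, -0.002, -0.132], [0.132, 0.005, 0.991], [-0.002, -1.0, 0.005]]
force: [-1.5, 8.8, -0.7]
opening: 0.123
```

Emit:
jog_arm([
  {"delta_pos": [0.4, -3, 0], "turn": 0, "fingers": 0},
  {"delta_pos": [0.8, -6, 0], "turn": 0, "fingers": 0},
  {"delta_pos": [1.2, -9, 0], "turn": 0, "fingers": 0},
  {"delta_pos": [1.6, -12, 0], "turn": 0, "fingers": 0},
])

```text
time_s: 17.02
position: [0.5828, 0.092, 0.0935]
tcp_rot: [[0.991, -0.002, -0.132], [0.132, 0.004, 0.991], [-0.002, -1.0, 0.004]]
force: [-1.0, 6.3, -1.4]
opening: 0.122
```

Run:
```python
from h import *
s=read_state(); print(s["position"],s["force"],s["moment"],s["opening"])
snap("top","a11t",(190,165,330,225),5.6)
snap("side","a11",(180,100,340,384),2.1)
print(tips("rod_tail","side"),tips("element","top"))
```

```text
[0.58279305 0.09195243 0.09347225] [-1.04646386  6.33225354 -1.42428039] [1.16036414 0.03074901 0.00801072] 0.12247380661695444
[([0.5735, 0.1705, 0.0951], 0.68), ([0.6076, -0.0877, -0.0001], 0.47)] []
```

View pics/a11t.png

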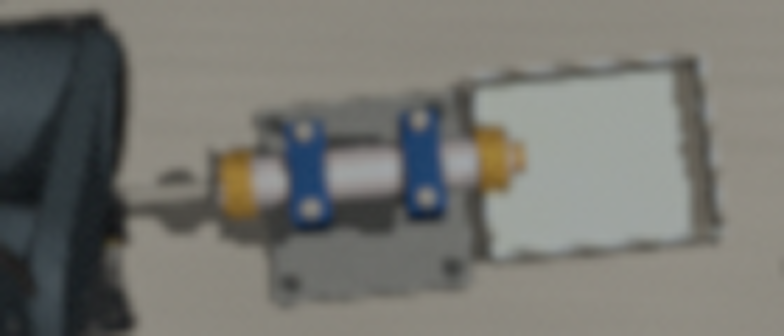

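Emit:
jog_arm([
  {"delta_pos": [0.4, -3, 0], "turn": 0, "fingers": 0},
  {"delta_pos": [0.8, -6, 0], "turn": 0, "fingers": 0},
  {"delta_pos": [1.2, -9, 0], "turn": 0, "fingers": 0},
  {"delta_pos": [1.6, -12, 0], "turn": 0, "fingers": 0},
])

```text
time_s: 17.55
position: [0.5845, 0.0795, 0.0935]
tcp_rot: [[0.991, -0.002, -0.133], [0.133, 0.003, 0.991], [-0.001, -1.0, 0.003]]
force: [-1.0, 5.3, -1.6]
opening: 0.122
```

Emit:
jog_arm([
  {"delta_pos": [0.4, -3, 0], "turn": 0, "fingers": 0},
  {"delta_pos": [0.8, -6, 0], "turn": 0, "fingers": 0},
  {"delta_pos": [1.2, -9, 0], "turn": 0, "fingers": 0},
  {"delta_pos": [1.6, -12, 0], "turn": 0, "fingers": 0},
])

```text
time_s: 17.88
position: [0.5867, 0.0662, 0.0936]
tcp_rot: [[0.991, -0.001, -0.133], [0.133, 0.001, 0.991], [-0.001, -1.0, 0.001]]
force: [-0.4, 4.3, -1.6]
opening: 0.128
```

Emit:
jog_arm([
  {"delta_pos": [0.3, -2, 0], "turn": 0, "fingers": 0},
  {"delta_pos": [0.5, -4, 0], "turn": 0, "fingers": 0},
  {"delta_pos": [0.8, -6, 0], "turn": 0, "fingers": 0},
  {"delta_pos": [0.8, -6, 0], "turn": 0, "fingers": 0},
])

```text
time_s: 18.22
position: [0.5883, 0.0586, 0.0938]
tcp_rot: [[0.991, 0.001, -0.133], [0.133, -0.001, 0.991], [0.0, -1.0, -0.001]]
force: [0.0, -1.3, -0.8]
opening: 0.126
```

Run:
```python
from h import *
s=read_state(); print(s["position"],s["force"],s["moment"],s["opening"])
snap("top","a12t",(190,165,330,225),5.6)
print(tips("element","top"),tips("rod_tip","top"))
```

```text
[0.58826049 0.05859962 0.09380433] [ 0.0346862  -1.30964876 -0.76792657] [ 0.08250509 -0.0586406  -0.05644258] 0.12622647706145865
[([0.7752, -0.0317, -0.0007], 0.6), ([0.6219, -0.198, 0.0202], 0.5)] []
```

View pics/a12t.png

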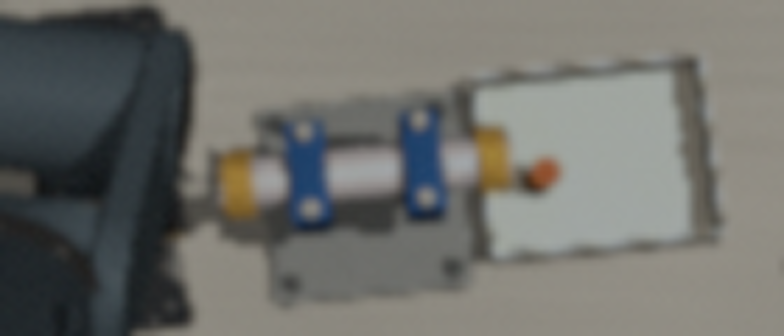

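Emit:
jog_arm([
  {"delta_pos": [0, 0, 0], "turn": 0, "fingers": 0},
  {"delta_pos": [0, 0, 0], "turn": 0, "fingers": 0},
  {"delta_pos": [0, 0, 0], "turn": 0, "fingers": 0},
])

```text
time_s: 18.62
position: [0.5879, 0.0597, 0.0938]
tcp_rot: [[0.991, 0.0, -0.133], [0.133, -0.0, 0.991], [0.0, -1.0, -0.0]]
force: [-0.4, 0.1, -1.3]
opening: 0.126
```

Run:
```python
from h import *
snap("top","a13t",(250,165,330,225),8)
snap("side","a13",(220,120,320,220),6)
print(tips("element","top"),tips("element","side"))
```

```text
[([0.6207, -0.1969, 0.0195], 0.57)] []
```

View pics/a13t.png

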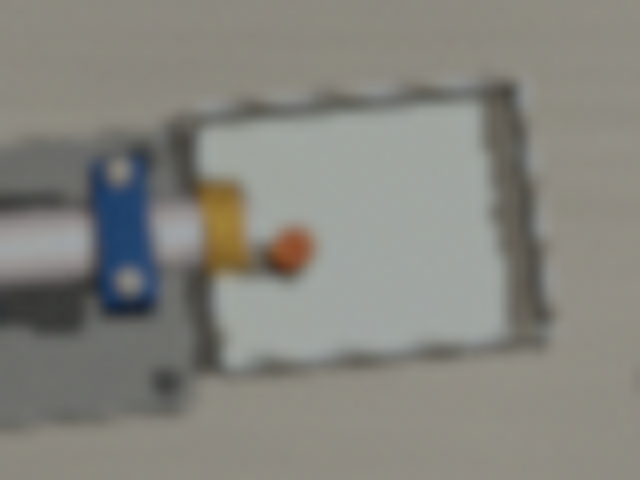

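View pics/a13.png

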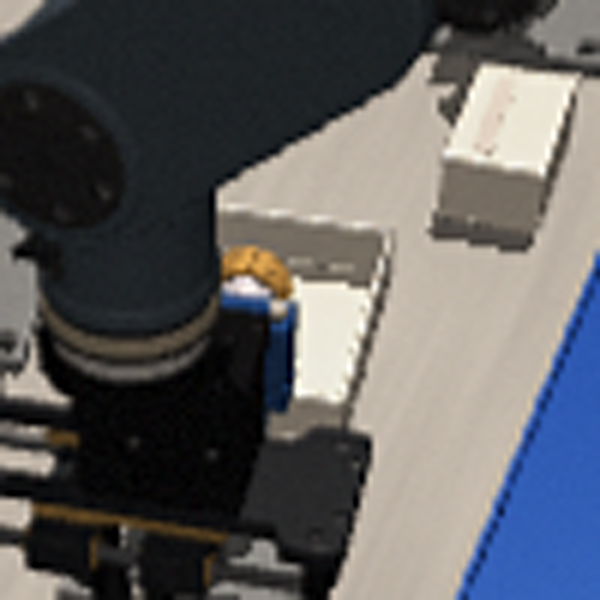

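Emit:
jog_arm([
  {"delta_pos": [-0.7, 5, 0], "turn": 0, "fingers": 0},
  {"delta_pos": [-1.9, 14, 0], "turn": 0, "fingers": 0},
  {"delta_pos": [-3.1, 23, 0], "turn": 0, "fingers": 0},
  {"delta_pos": [-4.3, 32, 0], "turn": 0, "fingers": 0},
])

```text
time_s: 19.15
position: [0.5832, 0.093, 0.0938]
tcp_rot: [[0.991, -0.0, -0.133], [0.133, 0.0, 0.991], [-0.0, -1.0, 0.0]]
force: [-0.6, -1.2, -1.1]
opening: 0.125
```

Emit:
jog_arm([
  {"delta_pos": [-1.2, 9, 0], "turn": 0, "fingers": 0},
  {"delta_pos": [-2.4, 18, 0], "turn": 0, "fingers": 0},
  {"delta_pos": [-3.6, 27, 0], "turn": 0, "fingers": 0},
  {"delta_pos": [-4.5, 34, 0], "turn": 0, "fingers": 0},
  {"delta_pos": [-4.5, 34, 0], "turn": 0, "fingers": 0},
  {"delta_pos": [-4.5, 34, -3], "turn": 0, "fingers": 0},
  {"delta_pos": [-4.5, 34, -3], "turn": 0, "fingers": 0},
])

```text
time_s: 19.73
position: [0.5788, 0.1259, 0.0903]
tcp_rot: [[0.991, -0.001, -0.133], [0.133, 0.0, 0.991], [-0.001, -1.0, 0.0]]
force: [0.8, 1.2, -0.8]
opening: 0.131
```

Run:
```python
from h import *
s=read_state(); print(s["position"],s["force"],s["moment"],s["opening"])
snap("side","a14",(180,100,340,384),2.1)
print(tips("rod_tail","side"))
snap("top","a14t",(190,165,330,225),5.6); print(tips("element","top"))
```

```text
[0.57881906 0.12587006 0.09034303] [ 0.80023643  1.20803829 -0.81112511] [ 0.13801466 -0.09825928 -0.03298405] 0.13056725874811603
[([0.5699, 0.2046, 0.0895], 0.64)]
[([0.623, -0.1976, 0.0214], 0.59), ([0.7706, 0.1278, 0.0024], 0.55)]
```

View pics/a14t.png

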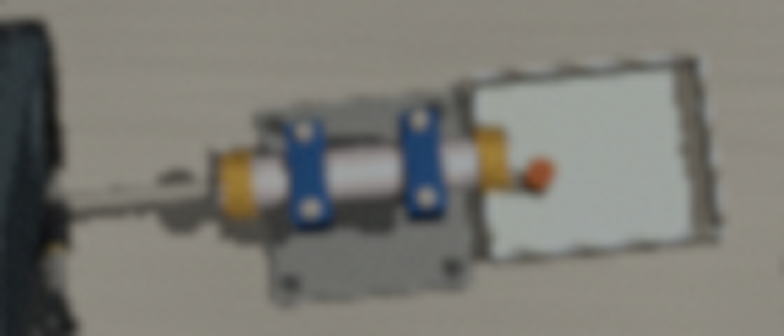

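Emit:
jog_arm([
  {"delta_pos": [0, 0, 0], "turn": 0, "fingers": 20},
  {"delta_pos": [0, 0, 0], "turn": 0, "fingers": 40},
  {"delta_pos": [0, 0, 0], "turn": 0, "fingers": 40},
  {"delta_pos": [0, 0, 0], "turn": 0, "fingers": 40},
  {"delta_pos": [4, -30, 0.5], "turn": 0, "fingers": 40},
  {"delta_pos": [8, -60, 1], "turn": 0, "fingers": 40},
  {"delta_pos": [11.7, -88, 1.5], "turn": 0, "fingers": 40},
  {"delta_pos": [12.7, -95, 1.5], "turn": 0, "fingers": 40},
  {"delta_pos": [12.7, -95, 1.5], "turn": 0, "fingers": 30},
  {"delta_pos": [12.7, -95, 1.5], "turn": 0, "fingers": 0},
  {"delta_pos": [12.7, -95, 1.5], "turn": 0, "fingers": 0},
  {"delta_pos": [12.7, -95, 1.5], "turn": 0, "fingers": 0},
  {"delta_pos": [12.7, -95, 1.5], "turn": 0, "fingers": 0},
  {"delta_pos": [12.7, -95, 1.5], "turn": 0, "fingers": 0},
  {"delta_pos": [12.7, -95, 1.5], "turn": 0, "fingers": 0},
  {"delta_pos": [12.7, -95, 1.5], "turn": 0, "fingers": 0},
])

```text
time_s: 21.27
position: [0.5913, 0.0319, 0.0922]
tcp_rot: [[0.991, -0.001, -0.134], [0.134, 0.001, 0.991], [-0.001, -1.0, 0.001]]
force: [0.1, 3.1, -0.1]
opening: 0.127
```

Run:
```python
from h import *
s=read_state(); print(s["position"],s["force"],s["moment"],s["opening"])
snap("side","a15",(180,100,340,384),2.1)
print(tips("rod_tail","side"))
```

```text
[0.59131325 0.03191785 0.0921623 ] [ 0.05900141  3.0745071  -0.05308395] [ 0.48775655 -0.03938603  0.06612504] 0.12721567794678376
[([0.569, 0.2055, 0.089], 0.73), ([0.4513, 0.2314, -0.0003], 0.27)]
```

View pics/a15.png

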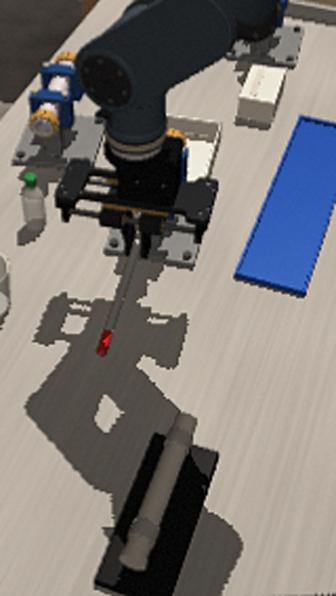

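Emit:
jog_arm([
  {"delta_pos": [-0.7, 5, 0.5], "turn": 0, "fingers": 0},
  {"delta_pos": [-2.0, 15, 0.8], "turn": 0, "fingers": 0},
  {"delta_pos": [-3.3, 25, 0.8], "turn": 0, "fingers": 0},
  {"delta_pos": [-4.7, 35, 0.8], "turn": 0, "fingers": 0},
  {"delta_pos": [-4.7, 35, 0.8], "turn": 0, "fingers": 0},
])

```text
time_s: 21.78
position: [0.5862, 0.0682, 0.0929]
tcp_rot: [[0.991, -0.001, -0.135], [0.135, 0.001, 0.991], [-0.001, -1.0, 0.001]]
force: [-0.3, 0.6, -0.9]
opening: 0.127
```

Emit:
jog_arm([
  {"delta_pos": [-1.3, 10, 0], "turn": 0, "fingers": 0},
  {"delta_pos": [-2.7, 20, 0], "turn": 0, "fingers": 0},
  {"delta_pos": [-4.0, 30, 0], "turn": 0, "fingers": 0},
  {"delta_pos": [-5.3, 40, 0], "turn": 0, "fingers": 0},
  {"delta_pos": [-5.3, 40, 0], "turn": 0, "fingers": 0},
])

```text
time_s: 22.2
position: [0.581, 0.1081, 0.093]
tcp_rot: [[0.991, -0.001, -0.135], [0.135, 0.001, 0.991], [-0.001, -1.0, 0.001]]
force: [-0.1, 0.4, -1.1]
opening: 0.119
```

Emit:
jog_arm([
  {"delta_pos": [-1.3, 10, 0], "turn": 0, "fingers": 0},
  {"delta_pos": [-2.7, 20, 0], "turn": 0, "fingers": 0},
  {"delta_pos": [-4.0, 30, 0], "turn": 0, "fingers": 0},
  {"delta_pos": [-6.7, 50, 0], "turn": 0, "fingers": 0},
  {"delta_pos": [-9.3, 70, 0], "turn": 0, "fingers": 0},
  {"delta_pos": [-9.3, 70, 0], "turn": 0, "fingers": 0},
])

```text
time_s: 22.7
position: [0.5714, 0.1795, 0.093]
tcp_rot: [[0.991, -0.0, -0.136], [0.136, 0.002, 0.991], [-0.0, -1.0, 0.002]]
force: [0.2, 0.2, -3.2]
opening: 0.129
```

Run:
```python
from h import *
s=read_state(); print(s["position"],s["force"],s["moment"],s["opening"])
snap("top","a16t",(160,165,320,245),4.8)
print(tips("rod_tip","top"),tips("mat","top"),tips("element","top"))
snap("side","a16",(180,100,340,384),2.1)
print(tips("rod_tail","side"),tips("mat","side"),tips("element","side"))
for n in("top","side"):
    d=trace("mat",n)[0]; ys,xs=np.nonzero(d["mask"]); r=cv2.minAreaRect(np.c_[xs,ys].astype(np.float32)); print(n,atz(n,cv2.boxPoints(r),.008).round(4).tolist())
```

```text
[0.57141666 0.17952498 0.09304009] [ 0.18212304  0.19058836 -3.24751285] [ 0.0523201  -0.09113858  0.11584922] 0.12898183689540996
[([0.5873, 0.0387, 0.0986], 0.57)] [([0.4259, -0.2261, -0.0012], 0.96), ([0.5479, -0.4326, 0.0019], 0.21)] [([0.6199, -0.2005, 0.0233], 0.36)]
[([0.5494, 0.3481, 0.0903], 0.91)] [([0.4281, -0.2257, -0.0001], 0.98)] []
top [[0.3784, -0.035, 0.008], [0.4783, -0.0348, 0.008], [0.477, -0.4164, 0.008], [0.3775, -0.4118, 0.008]]
side [[0.4762, -0.0304, 0.008], [0.4978, -0.4364, 0.008], [0.3726, -0.4149, 0.008], [0.3756, -0.0232, 0.008]]
```

View pics/a16t.png

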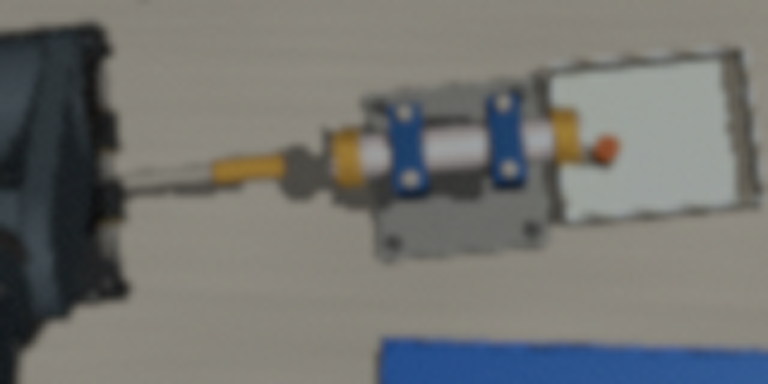

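View pics/a16.png

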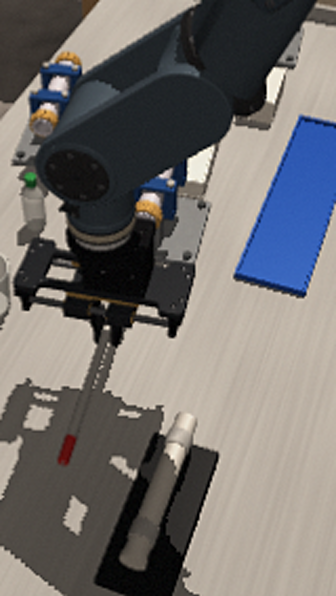

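Emit:
jog_arm([
  {"delta_pos": [-5, 5, 20], "turn": 0, "fingers": 0},
  {"delta_pos": [-25, 5, 40], "turn": -1.5, "fingers": 0},
  {"delta_pos": [-50, 5, 40], "turn": -3, "fingers": 0},
  {"delta_pos": [-80, 5, 40], "turn": -5, "fingers": 0},
  {"delta_pos": [-110, 5, 40], "turn": -6.5, "fingers": 0},
  {"delta_pos": [-135, -15, 40], "turn": -7.7, "fingers": 0},
  {"delta_pos": [-144, -45, 40], "turn": -7.7, "fingers": 0},
  {"delta_pos": [-144, -80, 40], "turn": -7.7, "fingers": 0},
  {"delta_pos": [-144, -115, 40], "turn": -7.7, "fingers": 0},
  {"delta_pos": [-144, -150, 40], "turn": -7.7, "fingers": 0},
  {"delta_pos": [-144, -185, 40], "turn": -7.7, "fingers": 0},
  {"delta_pos": [-144, -220, 40], "turn": -7.7, "fingers": 0},
  {"delta_pos": [-144, -255, 40], "turn": -7.7, "fingers": 0},
  {"delta_pos": [-144, -290, 40], "turn": -7.7, "fingers": 0},
  {"delta_pos": [-144, -325, 30], "turn": -7.7, "fingers": 0},
  {"delta_pos": [-144, -360, 20], "turn": -7.7, "fingers": 0},
  {"delta_pos": [-144, -390, 10], "turn": -7.7, "fingers": 0},
  {"delta_pos": [-144, -410, 0], "turn": -7.7, "fingers": 0},
  {"delta_pos": [-144, -418, 0], "turn": -7.7, "fingers": 0},
  {"delta_pos": [-144, -418, 0], "turn": -7.7, "fingers": 0},
])

```text
time_s: 24.87
position: [0.4285, -0.2443, 0.0929]
tcp_rot: [[1.0, 0.0, 0.004], [-0.004, -0.001, 1.0], [0.0, -1.0, -0.0]]
force: [0.3, -0.4, -2.1]
opening: 0.123
```

Run:
```python
from h import *
s=read_state(); print(s["position"],s["tcp_rot"][:,0],s["force"],s["moment"],s["opening"])
snap("top","a17t",(180,165,380,290),3.8)
print(tips("rod_tip","top"),tips("rod_tail","top"))
snap("side","a17",(220,100,380,300),3)
print(tips("rod_tail","side"),tips("rod_tip","side"))
```

```text
[ 0.4285288  -0.2443277   0.09290753] [ 9.99991979e-01 -3.97845327e-03  4.63054735e-04] [ 0.29795647 -0.44157708 -2.12193032] [ 0.05916378 -0.13988204 -0.01648741] 0.12327661579846723
[([0.4249, -0.3853, 0.1009], 0.41)] []
[([0.4287, -0.0649, 0.0938], 0.65), ([0.6075, -0.09, -0.002], 0.19)] []
```

View pics/a17t.png

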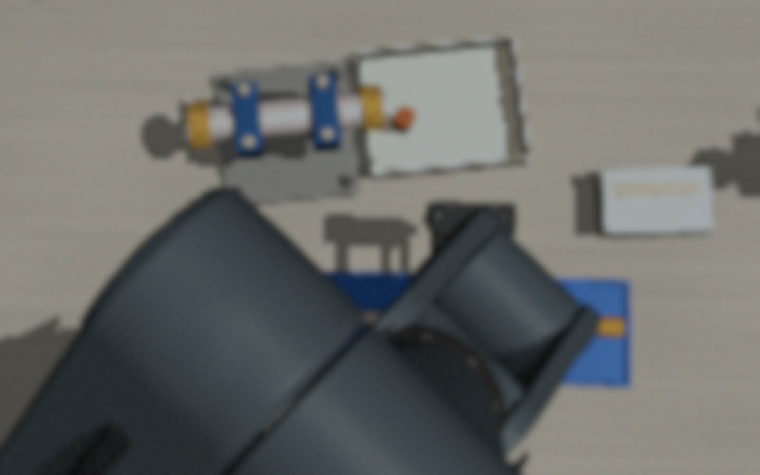

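View pics/a17.png

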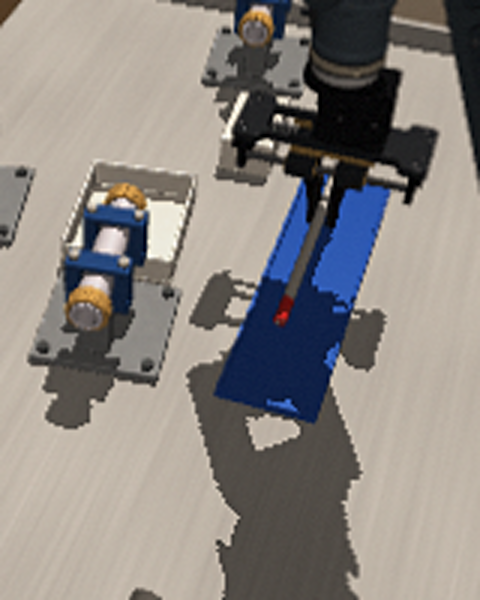

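Emit:
jog_arm([
  {"delta_pos": [0, 0, -20], "turn": 0, "fingers": 0},
  {"delta_pos": [0, 0, -40], "turn": 0, "fingers": 0},
  {"delta_pos": [0, 0, -55], "turn": 0, "fingers": 0},
  {"delta_pos": [0, 0, -63], "turn": 0, "fingers": 0},
  {"delta_pos": [0, 0, -69], "turn": 0, "fingers": 0},
  {"delta_pos": [0, 0, -69], "turn": 0, "fingers": 0},
  {"delta_pos": [0, 0, -69], "turn": 0, "fingers": 0},
])

```text
time_s: 25.75
position: [0.4287, -0.242, 0.0243]
tcp_rot: [[1.0, 0.0, 0.0], [-0.0, -0.0, 1.0], [0.0, -1.0, -0.0]]
force: [-0.1, -0.6, -1.8]
opening: 0.126
```

Run:
```python
from h import *
snap("side","a18",(220,100,380,300),3)
print(tips("rod_tail","side"))
print(read_state()["position"])
```

```text
[([0.4312, -0.0687, 0.0234], 0.75)]
[ 0.4289262  -0.24248015  0.02479159]
```

View pics/a18.png

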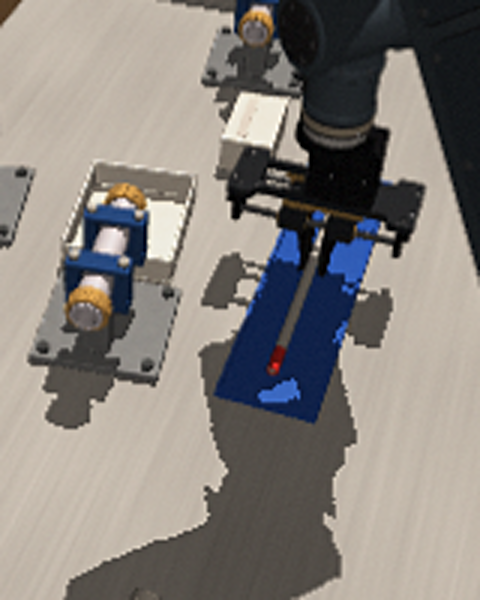

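Emit:
jog_arm([
  {"delta_pos": [0, 0, 0], "turn": 0, "fingers": 10},
  {"delta_pos": [0, 0, 0], "turn": 0, "fingers": 16},
  {"delta_pos": [0, 0, 0], "turn": 0, "fingers": 20},
  {"delta_pos": [0, 0, 0], "turn": 0, "fingers": 30},
  {"delta_pos": [0, 0, 0], "turn": 0, "fingers": 40},
  {"delta_pos": [0, 0, 0], "turn": 0, "fingers": 40},
  {"delta_pos": [0, 0, 0], "turn": 0, "fingers": 40},
  {"delta_pos": [0, 0, 0], "turn": 0, "fingers": 40},
  {"delta_pos": [0, 0, 0], "turn": 0, "fingers": 40},
  {"delta_pos": [0, 0, 15], "turn": 0, "fingers": 40},
  {"delta_pos": [0, 0, 40], "turn": 0, "fingers": 40},
  {"delta_pos": [0, 0, 80], "turn": 0, "fingers": 40},
  {"delta_pos": [0, 0, 120], "turn": 0, "fingers": 40},
  {"delta_pos": [0, 0, 160], "turn": 0, "fingers": 40},
  {"delta_pos": [0, 0, 200], "turn": 0, "fingers": 40},
  {"delta_pos": [0, 0, 200], "turn": 0, "fingers": 40},
])

```text
time_s: 27.18
position: [0.4319, -0.2451, 0.2313]
tcp_rot: [[1.0, 0.012, 0.0], [-0.0, -0.011, 1.0], [0.012, -1.0, -0.011]]
force: [1.0, -0.7, -0.5]
opening: 0.4
```

Run:
```python
from h import *
s=read_state(); print(s["position"],s["opening"],s["force"])
snap("side","a19",(220,100,380,300),3)
print(tips("rod_tail","side"),tips("rod_tip","side"))
```

```text
[ 0.43193643 -0.24507138  0.23127625] 0.3998038965741976 [ 1.01456115 -0.72817091 -0.45474493]
[([0.4291, -0.0675, 0.0075], 0.51)] [([0.4264, -0.3869, 0.0087], 0.68), ([0.7665, 0.1354, -0.0022], 0.5), ([0.4284, -0.0677, 0.0095], 0.34)]
```

View pics/a19.png

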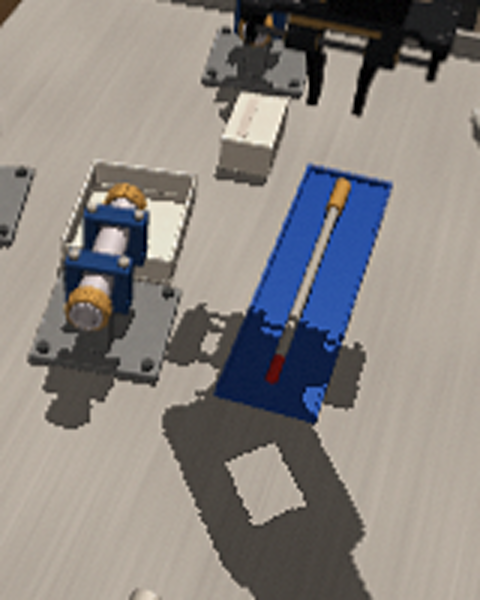

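Rod lies on the mat, head at zoom (340,195), tail at (275,368), both inside the rim. Let things settle, check the element and bystanders once more.

Emit:
jog_arm([
  {"delta_pos": [0, 0, 0], "turn": 0, "fingers": 40},
  {"delta_pos": [0, 0, 0], "turn": 0, "fingers": 40},
  {"delta_pos": [0, 0, 0], "turn": 0, "fingers": 40},
  {"delta_pos": [0, 0, 0], "turn": 0, "fingers": 40},
  {"delta_pos": [0, 0, 0], "turn": 0, "fingers": 40},
  {"delta_pos": [0, 0, 0], "turn": 0, "fingers": 40},
])

```text
time_s: 27.83
position: [0.4283, -0.2422, 0.2235]
tcp_rot: [[1.0, -0.001, 0.001], [-0.001, 0.001, 1.0], [-0.001, -1.0, 0.001]]
force: [0.3, -0.6, -0.6]
opening: 0.402
```

Run:
```python
from h import *
snap("top","a20t",(180,130,380,290),3.8)
for t in("element","cup","carton","bottle"): print(t,tips(t,"top"))
snap("side","a20",(150,100,380,300),3)
for t in("rod_tip","rod_tail","element","bottle","cup","carton"): print(t,tips(t,"side"))
s=read_state(); print(s["time_s"],s["force"])
```

```text
element [([0.622, -0.1968, 0.0223], 0.39)]
cup [([0.4271, -0.0645, 0.012], 0.54), ([0.7685, 0.1257, -0.0019], 0.53)]
carton [([0.5462, -0.4326, 0.0006], 0.77)]
bottle [([0.7787, -0.0332, 0.0019], 0.66)]
rod_tip [([0.4242, -0.3868, 0.008], 0.74), ([0.6062, -0.0889, -0.004], 0.67)]
rod_tail [([0.4299, -0.0699, 0.0123], 0.71)]
element []
bottle [([0.7808, -0.0305, 0.0002], 0.48)]
cup [([0.7678, 0.1331, -0.0029], 0.88)]
carton [([0.5517, -0.4347, -0.0008], 0.57), ([0.4255, -0.3911, 0.0089], 0.27)]
28.4333 [0.65906071 0.23053607 0.23485208]
```

View pics/a20t.png

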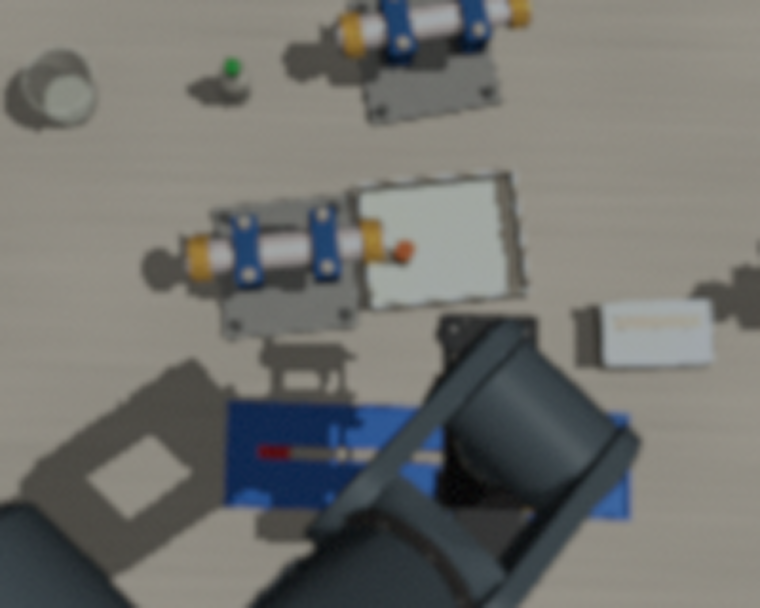

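View pics/a20.png

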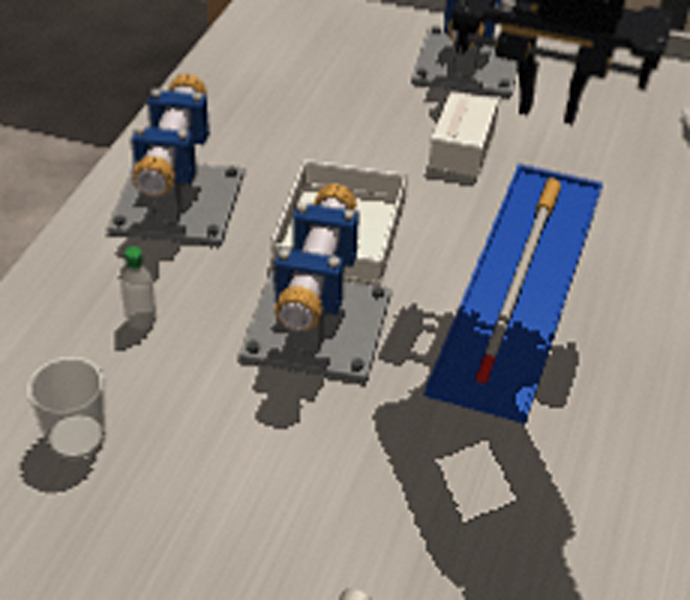

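```bash
python3 -c "
from rig import *
print(hand_in())"
```

```text
the job is handed in; nothing more can be done
None
```

The element is out of the barrel and in the white tray, the rod lies on the blue mat, and I handed the job in at about 28 s.

**What I did:** I drew the rod 170 mm out of its holder, lined it up with the nearest stand and fed it in brass head first. I pushed with about 5–12 N measured at the wrist, against the barrel's 35 N hold, and changed grip once on the way in. After the element dropped, I changed grip once on the way out and withdrew the rod. I let it drop about 13 mm onto the mat, because the fingertips could not go lower.

**Last checks:**
- **Element:** it stands on end in the tray at about (0.622, -0.197), about 0.02 m high. Only the top camera sees it; from the side it is hidden behind the barrel.
- **Rod:** its ends are at y of about -0.387 and -0.069, x of about 0.427, and about 0.01 m high. Both are inside the mat's rim and the gripper is clear above.
- **Bottle, cup and carton:** each is within a few mm of where it started.
- **Barrel:** its slip could not be read directly. I saw no shift in the pictures, and the measured push forces stayed well below 35 N.

One odd reading: there was a brief 3 N push while re-gripping before the withdrawal, and it fell to 0.6 N or less once the rod moved.

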